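# Stack the spacer rings on a turntable's leaning pivot pin

## Robot

A 6-joint arm with a two-finger parallel gripper is mounted at the origin on the work surface. World frame = base frame: x ahead of the robot, y to its left, z up, the work surface at z = 0. Lengths are in mm, angles in degrees, forces in N, time in s.
With the tool pointing down it reaches from about 300 to 850 mm from the base axis. Payload 4.2 kg.
Tool frame: the origin (TCP) lies on the centre line of the jaws, within the pads' length; the fingertips stand 11 mm ahead of it and the grasp point (between the pads) lies 8 mm behind it; z points along the fingers, y is the line along which they close (so a half turn about z gives the same grasp; the last joint's range is limited). The gripper opens to 91 mm and grips with 3 to 60 N. Pads are 32 mm wide; open, the fingers measure 118 mm over their backs; the gripper's body (76 mm by 178 mm) begins 60 mm behind the grasp point.
Start: joints at [-1.146, 18.312, 89.639, -0, 72.044, -1.146], TCP at [575.015, 0, 224.976] pointing down, gripper open.
Joint ranges: [-177.97, 177.97], [-48.28, 115.42], [12.27, 149.76], [-77.06, 257.06], [2.81, 150.46], [-146.56, 146.56]. Speed limits (degrees/s): [147.25, 147.25, 180, 180, 180, 180].

## Interface

Orientations are given as [roll, pitch, yaw] about the fixed x, y, z axes, in that order (R = Rz(yaw) Ry(pitch) Rx(roll)).
In Python, from workcell import env, grab_frame, camera_model, models gives the robot as it stands.
- The arm moves only by the shell command python3 -m crank 'ROWS' [FORCE]. ROWS is text: rows parted by semicolons, each of 7 numbers parted by spaces: the closure, from -1 (fully open) to 1 (shut), so that 0 is half open, then the shift along the tool's x, y, z in mm, then the turn, a rotation vector about the tool's x, y, z in degrees. A call has 1 to 10 rows; each row shifts and turns the commanded pose from where the row before left it, along the tool's axes as they then stand; what a row does not reach is not made up. A row lasts 1/8 s, in which the tool goes at most 62.5 mm and 10.7 degrees, less where a joint would pass 70% of its speed; a pose out of reach is approached as far as the arm can. A call is refused whole if a number of a shift passes 62.5 or a number of a turn 10.7, either way. A call with a gripper value outside its range is refused whole. The fingers move at their own pace and stop on an object; FORCE is the grip in N (left out, the last holds). Time passes only in rows, so rows that do not move let the fingers close. It gives the time, the measured TCP pose, the force, the opening and the grip force at its end, in the units of the state.
- env.state(): the state, without advancing time (a new reading comes with each control period).
- grab_frame(name): name is "scene" or "side" or "wrist"; returns the picture (400x640x3 uint8, blue, green, red); there is no depth.
- camera_model(name): a dict with "K" (3x3 intrinsics, pixels), "R" (3x3) and "t" (3): a world point X has camera coordinates R X + t; the wrist camera has in their place "mount" (4x4, takes a point from camera to tool coordinates, whose origin is the TCP and whose axes are the flange's). Camera axes: x right, y down, z forward; pixel columns grow to the right and rows downward; lengths in mm; the calibration is good to about 2 mm. A picture is of the moment at which its call begins: read the wrist's pose just before it. camera_model takes no time and is no camera call.
- env.job_done(): hands the job in; it is judged then, once.
Trained networks look in the newest picture that a camera, given by its name, has taken for a name from the list of things; names that differ only in an ending like _2 or _b are one class to them, and where a whole thing is asked for, a point or a joint stands for the part that bears it (a point fixed in the world has none). Each returns a list of dicts, best first, with "p" (0 to 1); they miss things now and then, are a little off and sometimes report something else, mostly with a low value. They report only what shows in the picture. A call takes as long as a camera call. They do not tell look-alikes from the thing itself.
- models.search_frame(name, camera): "point" ([x, y, z] in mm, in world coordinates, good to about 4 mm: the middle of the surface that is visible of it).
The state is a dict: "time_s": time; "qpos": joint angles; "qvel": joint speeds; "effort": joint torques, N m; "ee_pos": TCP position; "ee_rot": TCP orientation; "force": force on the tool from outside, world axes, zero at the start; "torque": the same for the moment, N m; "gripper_width": finger opening in mm; "gripper_force": force on a finger pad.
Only numpy, scipy, OpenCV 4.12 (cv2) and the standard library are available. Lean on these libraries where they do the work, as an engineer would, in place of code of your own. Each camera call takes 0.05 s, during which the arm holds its last target. There are 200 camera calls.

## Task

Before the turntable's top goes back on, thread the three brass spacer rings onto its pivot pin in order of size: the large one first, then the medium, then the small on top, each lying flat and fully home. The pin leans in its worn bush, so feel your way onto it: ease each ring on gently without forcing or jamming it, lower it all the way down rather than dropping it, then let go. Leave everything else on the bench where it is.

Things in the scene. Friction and masses are not known exactly. Their poses are not given: they have to be found in the camera images.
- ring_large: Largest of three plain brass spacer rings: 64 mm outside diameter, 22 mm bore, 12 mm thick, about 0.3 kg. Lies flat, loose on the bench. Origin: centre of its underside; z is its axis.
- ring_medium: Middle brass spacer ring: 52 mm outside diameter, 22 mm bore, 10 mm thick, about 0.15 kg. Origin: centre of its underside; z is its axis.
- ring_small: Smallest brass spacer ring: 40 mm outside diameter, 22 mm bore, 8 mm thick, about 0.06 kg. Origin: centre of its underside; z is its axis.
- turntable: Fixed base of a pot turntable, top plate off: black steel disc, diameter 200 mm, 20 mm thick, with a steel boss, diameter 76 mm, 6 mm higher at its centre. Origin: centre of its underside, z up. On the boss leans a plain steel pivot pin, diameter 20 mm, 55 mm long (tip 81 mm above the bench), flat tip with 1.5 mm bevel. Boss and pin are sprung: pressed down they give 1 mm per 8 N, 4 mm at most.
- seat (a point): Centre of the boss top, 26 mm above the bench, where the pin's foot stands. The large ring's underside comes to rest here, the medium ring's 12 mm higher, the small ring's 22 mm higher. Fixed to the turntable base.
- axis_top (a point): Point on the base's axis 55 mm above the seat, where the tip of an upright pin would be. The real tip is NOT here: the pin leans in a worn, stiff bush, in an unknown direction that no pose tells, so its tip stands 4 to 5.5 mm to one side; feel or look for it. About 3 N sideways on the tip moves the pin; it stays where it is pushed, always 3 to 6 mm off the axis.
- pot_oval: Bystander: small round terracotta pot, 90 mm across, 50 mm high. Origin: centre of its underside.
- pot_square: Bystander: small square blue pot, 75 mm wide, 60 mm high. Origin: centre of its underside.
- brush: Bystander: bench brush lying on the bench, along its own x.
- screwdriver: Bystander: screwdriver lying on the bench, along its own x.
- oil_can: Bystander: grey can 56 mm in diameter, 110 mm high. Origin: centre of its underside.
- grease_tin: Bystander: flat lidded tin without a hole, 62 mm in diameter, 23 mm high. Origin: centre of its underside.
- wood_wedge: Bystander: small wooden block 60 x 25 x 12 mm. Origin: centre of its underside.
There are look-alikes about, which are no part of the job. Leave any pink look-alike of the turntable alone.

How it is judged:
By the outcome, as a careful person would: the job done as asked, in the order asked, and still so for the second after the job is handed in, with the robot touching nothing.
It also fails if it takes over 72 s, if anything falls off the work surface, if the arm or the gripper's body presses on something with over 40 N, if the wrist force passes 120 N, or if a joint passes its speed limit or range.

## Working session

There is one attempt and no reset: what is moved stays moved. The work goes in short steps, Python scripts to look and compute and a shell command to move; the robot and the scene stay as the last step left them, time stands still between calls to the robot, and variables do not carry over. Pictures are saved under pics/ and viewed, at most 10 in all, crops included, and the job is handed in when it is done.

```bash
ls; mkdir -p pics; python3 - <<'E'
from workcell import env, grab_frame, camera_model, models
import cv2
s=env.state();print(s)
for c in("scene","side"):
    cv2.imwrite(f"pics/{c}0.png",grab_frame(c))
    for n in("ring_large","ring_medium","ring_small","turntable","grease_tin"):
        print(c,n,[(round(d['p'],2),[round(v) for v in d['point']]) for d in models.search_frame(n,c)][:4])
print(camera_model("wrist"))
E
```

```text
pics
{'time_s': 0.0, 'qpos': array([-1.14453278e+00,  1.83524040e+01,  8.97066366e+01,  8.80936186e-04,
        7.20441255e+01, -1.14452478e+00]), 'qvel': array([ 0.0438337 ,  0.01517633, -0.04429795, -0.08427126, -0.0255956 ,
       -0.02144967]), 'effort': array([-5.01459035e-04, -4.12465632e+01, -2.31973493e+01,  7.28826877e-02,
        4.58198413e-02, -1.41870069e-04]), 'ee_pos': array([5.74510830e+02, 2.91666153e-02, 2.24111060e+02]), 'ee_rot': array([-1.79896871e+02, -2.89805056e-03,  8.99997171e+01]), 'force': array([-0.63316557,  0.60270019, -0.40627898]), 'torque': array([ 0.0019476 ,  0.00023698, -0.06379021]), 'gripper_force': 0.0, 'gripper_width': 91.008823341294}
scene ring_large [(0.77, [445, 282, 10])]
scene ring_medium [(0.77, [616, 252, 12])]
scene ring_small [(0.59, [528, -231, 5])]
scene turntable [(0.96, [321, 468, 20]), (0.94, [280, 235, 19]), (0.59, [568, 33, 22]), (0.46, [616, 250, 12])]
scene grease_tin [(0.39, [657, -294, 48])]
side ring_large []
side ring_medium [(0.59, [613, 253, 9])]
side ring_small []
side turntable [(0.96, [556, 41, 24]), (0.72, [268, 246, 20]), (0.57, [314, 468, 22])]
side grease_tin [(0.56, [390, -195, 25])]
{'K': array([[351.58323506,   0.        , 322.31863661],
       [  0.        , 351.58323506, 198.5273318 ],
       [  0.        ,   0.        ,   1.        ]]), 'mount': array([[-4.13762066e-04, -9.70415456e-01, -2.41440823e-01,
         6.79278390e+01],
       [ 9.99999672e-01, -5.69763692e-04,  5.76313325e-04,
         8.71257670e-01],
       [-6.96827572e-04, -2.41440505e-01,  9.70415373e-01,
        -1.60513864e+02],
       [ 0.00000000e+00,  0.00000000e+00,  0.00000000e+00,
         1.00000000e+00]])}
```

View pics/scene0.png

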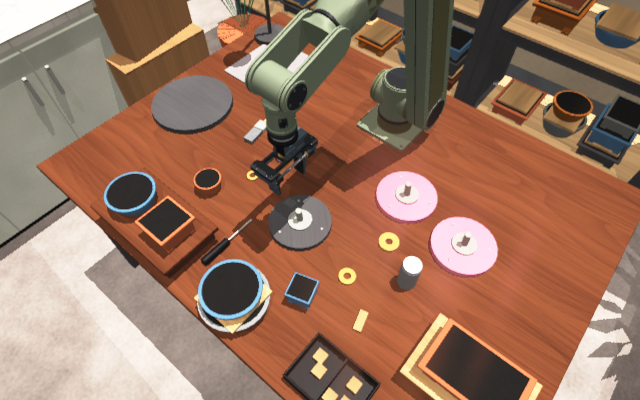

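View pics/side0.png

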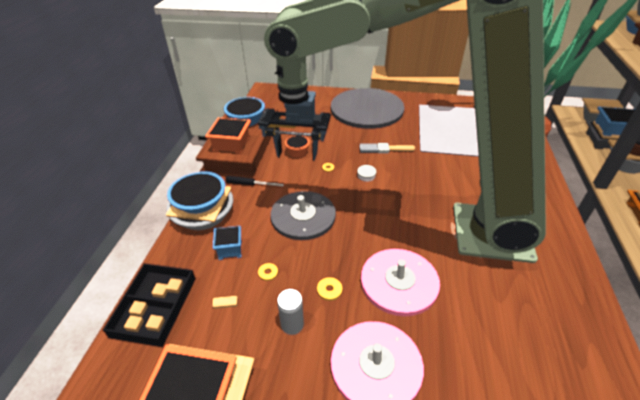

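Scene view: rings are at (389,241), (347,276) and (252,175). The black turntable with a pin is at (300,220). Look-alikes are pink turntables at (407,195) and (463,245), a pinless dark disc at (192,103), and a grey tin (side view 367,173). I choose the black one with the pin, then check the ring sizes by calibration.

```bash
cat > h.py <<'E'
from workcell import env, grab_frame, camera_model, models
import cv2, numpy as np
from scipy.spatial.transform import Rotation as Ro
def cam(name,s=None):
    m=camera_model(name)
    if name!="wrist": return m["K"],m["R"],m["t"]
    s=s or env.state(); Rt=Ro.from_euler("xyz",s["ee_rot"],degrees=True).as_matrix()
    M=m["mount"]; Rc=Rt@M[:3,:3]; c=Rt@M[:3,3]+s["ee_pos"]
    return m["K"],Rc.T,-Rc.T@c
def ray(C,uv,z):
    K,R,t=C; d=R.T@np.linalg.inv(K)@[uv[0],uv[1],1]; c=-R.T@t
    return c+d*(z-c[2])/d[2]
def proj(C,X):
    K,R,t=C; p=K@(R@np.asarray(X,float)+t); return p[:2]/p[2]
def yellow(im):
    h=cv2.cvtColor(im,cv2.COLOR_BGR2HSV)
    return cv2.inRange(h,(22,110,90),(36,255,255))
def blobs(C,mask,z,amin=30):
    cs,_=cv2.findContours(mask,cv2.RETR_EXTERNAL,cv2.CHAIN_APPROX_NONE); o=[]
    for c in cs:
        if cv2.contourArea(c)<amin: continue
        P=np.array([ray(C,p[0],z)[:2] for p in c],np.float32)
        (x,y),(a,b),_=cv2.fitEllipse(P); m=c.mean(0)[0]
        o.append((m.round(),np.round([x,y,a,b],1)))
    return o
E
python3 - <<'E'
from h import *
for c in("scene","side"):
    C=cam(c); im=cv2.imread(f"pics/{c}0.png")
    for b in blobs(C,yellow(im),9): print(c,*b)
    for X in([445,282,10],[616,252,12],[528,-231,5],[568,33,22],[280,235,20]): print(proj(C,X).round())
C=cam("scene"); print(ray(C,(300,220),24), ray(C,(252,175),8))
s=env.state(); C=cam("wrist",s); im=grab_frame("wrist"); cv2.imwrite("pics/w0.png",im)
print([ (d['p'],d['point']) for d in models.search_frame("turntable","wrist")])
E
```

```text
scene [347. 276.] [613.6 250.8  47.   48.7]
scene [388. 243.] [444.4 278.4  47.   58.2]
[389. 242.]
[347. 276.]
[251. 176.]
[301. 222.]
[406. 199.]
side [329. 288.] [439.7 277.3  61.4  63. ]
side [267. 271.] [612.3 250.4  48.9  50. ]
side [328. 166.] [ 520.9 -229.4   35.3   39.6]
[327. 289.]
[266. 270.]
[326. 167.]
[300. 214.]
[393. 280.]
[563.75195051  25.93619378  24.        ] [ 524.48961179 -228.5706802     8.        ]
[(0.88, [561.8, 30.8, 20.0]), (0.78, [304.3, 148.2, 21.6])]
```

View pics/w0.png

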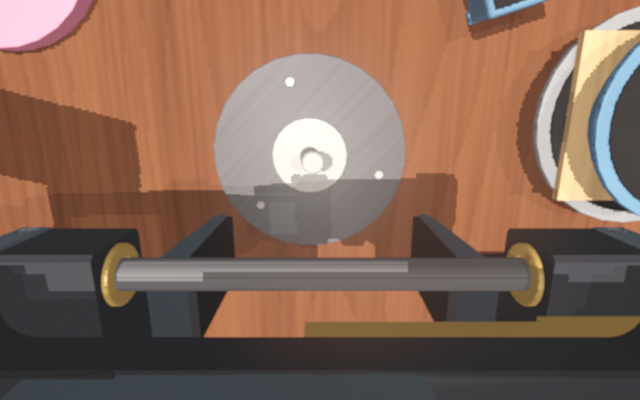

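The wrist view looks straight down with image up = +y and image right = +x. It shows the turntable disc centred near (310,150) and the pin tip near (314,161). A crossbar hides the rows around 258-290.

```bash
python3 - <<'E'
from h import *
C=cam("wrist"); im=cv2.imread("pics/w0.png")
print("tip",ray(C,(314,161),81),"disc c",ray(C,(310,149),20))
m=cv2.inRange(im[:215],(190,200,200),(255,255,255))
for b in blobs(C,m,26,300): print(b)
E
python3 -m crank '-1 46 -22 12 0 0 0;-1 46 -22 12 0 0 0;-1 46 -22 12 0 0 0;-1 46 -22 12 0 0 0;-1 46 -22 12 0 0 0;-1 40 -24 12 0 0 0;-1 0 0 0 0 0 0' 20
python3 - <<'E'
from h import *
s=env.state(); C=cam("wrist",s); im=grab_frame("wrist"); cv2.imwrite("pics/w1.png",im)
for b in blobs(C,yellow(im),12): print(b)
E
```

```text
tip [568.90163537  25.76974131  81.        ] disc c [563.44239625  29.79957857  20.        ]
(array([593., 207.]), array([864.9, -26.8,  21.6,  74. ]))
(array([309., 153.]), array([562.5,  28.2,  64.7,  78.8]))
(array([552., 116.]), array([818.2,  60. ,  46.9, 115.1]))
(array([608.,  30.]), array([845.3, 141. ,  18.3,  62.2]))
(array([30., 18.]), array([301.3, 151.3,  36.5,  81.5]))
time_s: 1.58
ee_pos: [439.1, 271.8, 152.1]
ee_rot: [-179.9, 0.0, 90.3]
force: [0.3, -0.6, 0.8]
gripper_width: 91.5
gripper_force: 0.0
(array([530., 220.]), array([625.4, 246.2,  13.8,  14.9]))
(array([499., 210.]), array([598.3, 254.2,  18.7,  34.3]))
(array([326., 167.]), array([442.9, 293.6,  32.9,  62.5]))
```

View pics/w1.png

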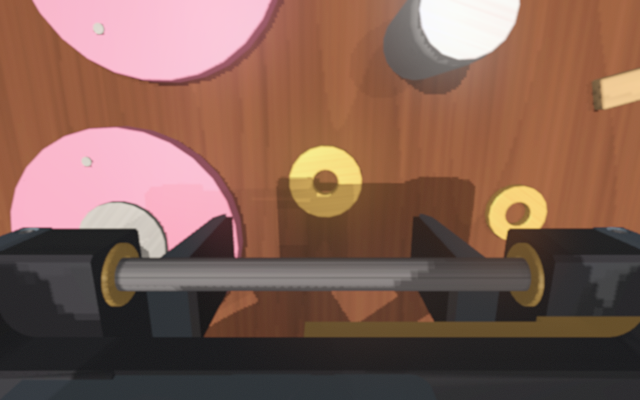

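Wrist view: the large ring is centred near (325,181). The pink turntable is to the left, the oil can at top right (470,20), and the medium ring at (517,212).

```bash
cat >> h.py <<'E'
def yellow(im):
    h=cv2.cvtColor(im,cv2.COLOR_BGR2HSV)
    return cv2.morphologyEx(cv2.inRange(h,(21,90,40),(40,255,255)),cv2.MORPH_CLOSE,np.ones((5,5)))
E
python3 - <<'E'
from h import *
C=cam("wrist"); im=cv2.imread("pics/w1.png")
for b in blobs(C,yellow(im),12): print(b)
print("ray",ray(C,(325,181.5),12)); 
S=cam("side");print("can",ray(S,(290,300),110),ray(cam("scene"),(411,265),110),"tt1",ray(C,(468,18),110))
E
```

```text
(array([516., 212.]), array([613.9, 252.8,  43.8,  51.4]))
(array([326., 167.]), array([444.6, 292.3,  33.6,  63.5]))
ray [443.60047595 278.97845461  12.        ]
can [511.16086161 395.11521292 110.        ] [519.21895227 391.28051571 110.        ] tt1 [517.87795233 386.55874285 110.        ]
```

```bash
python3 -m crank '-0.7 7 4 20 0 0 0;-0.7 0 0 35 0 0 0;-0.7 0 0 35 0 0 0;-0.7 0 0 30 0 0 0;-0.7 0 0 12 0 0 0;-0.7 0 0 6 0 0 0;-0.7 0 0 0 0 0 0' 20
```

```text
time_s: 2.5
ee_pos: [445.7, 277.0, 15.5]
ee_rot: [179.9, -0.0, 90.0]
force: [-0.9, 0.5, -0.7]
gripper_width: 77.3
gripper_force: 0.0
```

```bash
python3 -m crank '-0.7 1 -1.5 1.5 0 0 0;1 0 0 0 0 0 0;1 0 0 0 0 0 0;1 0 0 0 0 0 0;1 0 0 0 0 0 0' 20
python3 -m crank '1 0 0 -40 0 0 0;1 0 0 -50 0 0 0;1 0 0 -40 0 0 0;1 0 0 0 0 0 0'
python3 - <<'E'
from h import *
s=env.state(); C=cam("wrist",s); im=grab_frame("wrist"); cv2.imwrite("pics/w2.png",im)
for b in blobs(C,yellow(im),s["ee_pos"][2]-2): print(b)
E
```

```text
time_s: 3.12
ee_pos: [442.8, 277.9, 13.8]
ee_rot: [-179.9, 0.0, 90.0]
force: [-4.0, 0.0, 5.4]
gripper_width: 63.3
gripper_force: 20.0
time_s: 3.62
ee_pos: [445.7, 279.1, 146.2]
ee_rot: [179.6, -0.2, 90.0]
force: [0.3, -0.1, -3.0]
gripper_width: 63.2
gripper_force: 20.0
(array([509., 213.]), array([536.7, 298.4,  18.3,  26.9]))
(array([323., 199.]), array([446.6, 306.7,  10.3,  42.2]))
```

View pics/w2.png

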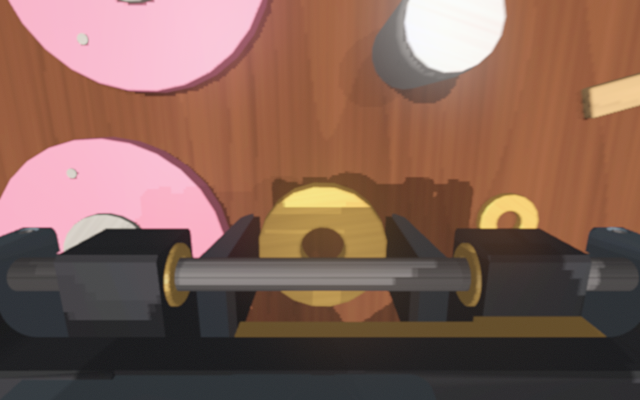

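The held ring is centred near (323,246), front edge at row 184, gripped squarely. I'll compute its offset in the tool while moving to look at the pin.

```bash
python3 -m crank '1 -50 20 0 0 0 0;1 -55 20 0 0 0 0;1 -55 20 0 0 0 0;1 -55 20 0 0 0 0;1 -55 22 0 0 0 0;1 -39 20 0 0 0 0;1 0 0 0 0 0 0;1 0 0 0 0 0 0'
cat >> h.py <<'E'
def tool(s,X):
    Rt=Ro.from_euler("xyz",s["ee_rot"],degrees=True).as_matrix(); return Rt.T@(np.asarray(X)-s["ee_pos"])
def camt():
    m=camera_model("wrist"); M=m["mount"]; return m["K"],M[:3,:3].T,-M[:3,:3].T@M[:3,3]
E
python3 - <<'E'
from h import *
T=camt(); im=cv2.imread("pics/w2.png")
for uv in((323,184),(259,246),(387,246),(323,228),(301,246),(345,246)): print(uv,ray(T,uv,1.8).round(1))
s=env.state(); C=cam("wrist",s); im=grab_frame("wrist"); print(s["ee_pos"])
cv2.imwrite("pics/w3.png",cv2.resize(im[40:240,200:440],None,fx=3,fy=3,interpolation=cv2.INTER_CUBIC)[:600]); cv2.imwrite("pics/w3f.png",im)
E
```

```text
time_s: 4.68
ee_pos: [564.1, -30.7, 141.2]
ee_rot: [-179.7, -0.0, 90.0]
force: [0.0, -0.1, -2.3]
gripper_width: 63.6
gripper_force: 20.0
(323, 184) [34.6  1.3  1.8]
(259, 246) [  3.5 -30.2   1.8]
(387, 246) [ 3.4 32.8  1.8]
(323, 228) [12.8  1.3  1.8]
(301, 246) [ 3.5 -9.5  1.8]
(345, 246) [ 3.5 12.1  1.8]
[564.05419335 -30.73450749 141.23717202]
```

View pics/w3.png

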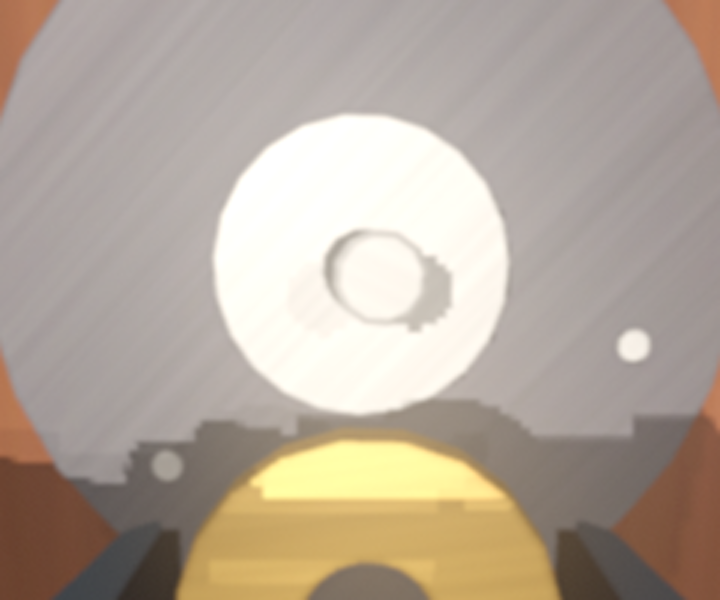

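The crop shows the pin tip centred at crop (380,277), full-frame (326.7,132.3), and the boss centre at crop (361,264), full-frame (320.3,128). The held ring's front edge is below them.

```bash
python3 - <<'E'
from h import *
T=camt(); z=141.2
s=env.state()
# tilt of tool read noise ignored (assume straight down)
tip=ray(T,(326.7,132.3),z-81); boss=ray(T,(320.3,128),z-26); disc=None
print(tip.round(1),boss.round(1),(tip-boss).round(1))
E
```

```text
[55.2  3.7 60.2] [ 55.3  -0.5 115.2] [ -0.1   4.2 -55. ]
```

```bash
python3 -m crank '1 30 2.4 15 0 0 0;1 23 0 15 0 0 0;1 0 0 8 0 0 0;1 0 0 0 0 0 0;1 0 0 0 0 0 0;1 0 0 0 0 0 0'
python3 - <<'E'
from h import *
im=grab_frame("wrist"); s=env.state(); print(s["ee_pos"],s["force"],s["torque"])
cv2.imwrite("pics/w4.png",cv2.resize(im[160:320,230:420],None,fx=3,fy=3,interpolation=cv2.INTER_CUBIC))
E
```

```text
time_s: 5.48
ee_pos: [568.2, 21.5, 106.0]
ee_rot: [179.9, 0.0, 90.0]
force: [0.3, 0.4, -2.2]
gripper_width: 63.6
gripper_force: 20.0
[568.22599029  21.56788902 105.98957386] [-0.10009215  0.11594922 -2.99126056] [-0.04050581 -0.03201957  0.03988095]
```

View pics/w4.png

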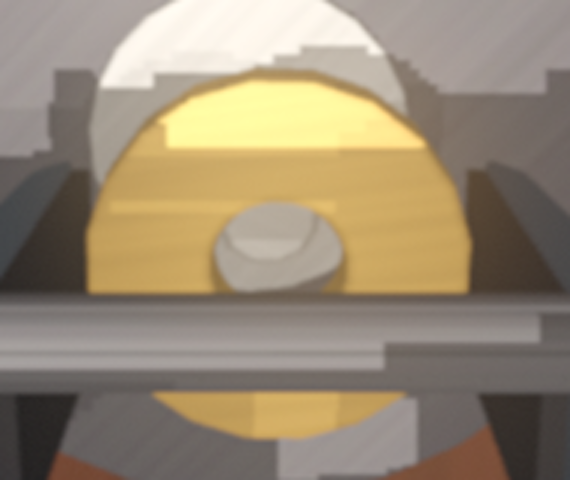

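Through the bore the tip's lower edge is at crop (272,260), so the tip centre is about (272,206), full-frame (320.7,228.7). The ring's lateral centre is at full-frame column 322.8.

```bash
python3 - <<'E'
from h import *
T=camt()
print(ray(T,(320.7,228.7),25).round(1), ray(T,(322.8,183.5),1.8).round(1),ray(T,(322.8,306),1.8).round(1),ray(T,(230+280/3,160+200/3),1.8).round(1))
E
```

```text
[ 4.5  0.1 25. ] [34.8  1.2  1.8] [-29.5   1.2   1.8] [13.5  1.5  1.8]
```

```bash
python3 -m crank '1 1.7 -1 4 0 0 0;1 0 0 3 0 0 0;1 0 0 1.5 0 0 0;1 0 0 1 0 0 0;1 0 0 1 0 0 0;1 0 0 1 0 0 0;1 0 0 1 0 0 0'
```

```text
time_s: 6.4
ee_pos: [566.9, 23.6, 93.0]
ee_rot: [180.0, 0.0, 90.0]
force: [0.0, -0.6, -2.3]
gripper_width: 63.5
gripper_force: 20.0
```

```bash
python3 -m crank '1 0 -0.1 1 0 0 0;1 0 -0.1 1 0 0 0;1 0 -0.1 1 0 0 0;1 0 -0.1 1 0 0 0'; python3 -m crank '1 0 -0.1 1 0 0 0;1 0 -0.1 1.5 0 0 0;1 0 -0.1 1.5 0 0 0;1 0 0 0 0 0 0'
```

```text
time_s: 6.9
ee_pos: [566.5, 23.6, 88.9]
ee_rot: [180.0, 0.0, 90.0]
force: [0.3, -0.5, -2.4]
gripper_width: 63.3
gripper_force: 20.0
time_s: 7.4
ee_pos: [566.2, 23.6, 84.8]
ee_rot: [-180.0, 0.0, 90.0]
force: [-0.8, -2.2, -1.8]
gripper_width: 63.4
gripper_force: 20.0
```

```bash
python3 -m crank '1 -0.5 -0.1 1 0 0 0;1 0 -0.1 1 0 0 0;1 0 -0.1 1 0 0 0;1 0 -0.1 1 0 0 0'; python3 -m crank '1 0 -0.1 1 0 0 0;1 0 -0.1 1 0 0 0;1 0 -0.1 1 0 0 0;1 0 -0.1 1 0 0 0'
```

```text
time_s: 7.9
ee_pos: [565.8, 23.3, 80.9]
ee_rot: [180.0, -0.0, 90.0]
force: [-0.4, 0.4, -2.5]
gripper_width: 63.4
gripper_force: 20.0
time_s: 8.4
ee_pos: [565.4, 23.2, 76.9]
ee_rot: [180.0, -0.0, 90.0]
force: [0.5, 0.2, -2.5]
gripper_width: 63.4
gripper_force: 20.0
```

```bash
python3 -m crank '1 0 -0.1 1.5 0 0 0;1 0 -0.1 1.5 0 0 0;1 0 -0.1 1.5 0 0 0;1 0 -0.1 1.5 0 0 0;1 0 -0.1 1.5 0 0 0'; python3 -m crank '1 0 -0.1 1.5 0 0 0;1 0 -0.1 1.5 0 0 0;1 0 -0.1 1.5 0 0 0;1 0 -0.1 1.5 0 0 0'
```

```text
time_s: 9.02
ee_pos: [564.9, 23.1, 69.4]
ee_rot: [180.0, 0.0, 90.0]
force: [-0.7, -1.7, -2.3]
gripper_width: 63.7
gripper_force: 20.0
time_s: 9.52
ee_pos: [564.5, 23.1, 63.4]
ee_rot: [180.0, 0.0, 90.0]
force: [-1.1, -2.2, -1.2]
gripper_width: 63.6
gripper_force: 20.0
```

```bash
python3 -m crank '1 -0.5 -0.2 1.5 0 0 0;1 -0.1 -0.1 1.5 0 0 0;1 -0.1 -0.1 1.5 0 0 0;1 -0.1 -0.1 1.5 0 0 0'; python3 -m crank '1 -0.1 -0.1 1.5 0 0 0;1 -0.1 -0.1 1.5 0 0 0;1 0 -0.1 1.5 0 0 0;1 0 -0.1 1.5 0 0 0'
```

```text
time_s: 10.02
ee_pos: [564.1, 22.5, 57.3]
ee_rot: [180.0, -0.0, 90.0]
force: [-0.6, -0.6, -2.9]
gripper_width: 63.6
gripper_force: 20.0
time_s: 10.52
ee_pos: [563.6, 22.2, 51.4]
ee_rot: [180.0, -0.0, 90.0]
force: [0.0, -0.5, -2.7]
gripper_width: 63.5
gripper_force: 20.0
```

```bash
python3 -m crank '1 -0.1 -0.1 1.5 0 0 0;1 -0.1 -0.1 1.5 0 0 0;1 0 -0.1 1.5 0 0 0;1 0 -0.1 1.5 0 0 0'; python3 -m crank '1 -0.1 -0.1 1.5 0 0 0;1 0 -0.1 1 0 0 0;1 0 0 1 0 0 0;1 0 0 1 0 0 0'
```

```text
time_s: 11.02
ee_pos: [563.2, 22.0, 45.4]
ee_rot: [180.0, 0.0, 90.0]
force: [-0.0, 0.1, -1.8]
gripper_width: 63.6
gripper_force: 20.0
time_s: 11.52
ee_pos: [562.9, 21.9, 40.9]
ee_rot: [-180.0, 0.0, 90.0]
force: [-0.8, 0.1, -2.4]
gripper_width: 63.7
gripper_force: 20.0
```

```bash
python3 -m crank '1 0 0 1 0 0 0;1 0 0 0.5 0 0 0;1 0 0 0 0 0 0'; python3 -m crank '1 0 0 0.5 0 0 0;1 0 0 0 0 0 0'
```

```text
time_s: 11.9
ee_pos: [562.9, 21.9, 39.8]
ee_rot: [-180.0, 0.0, 90.0]
force: [-1.4, -0.4, 1.1]
gripper_width: 63.8
gripper_force: 20.0
time_s: 12.15
ee_pos: [562.9, 21.9, 39.3]
ee_rot: [-180.0, 0.0, 90.0]
force: [-2.3, -0.4, 3.3]
gripper_width: 63.7
gripper_force: 20.0
```

```bash
python3 -m crank '0.7 0 0 0 0 0 0;-0.6 0 0 0 0 0 0;-0.6 0 0 0 0 0 0;-0.6 0 0 -15 0 0 0;-0.6 0 0 -35 0 0 0;-0.6 -20 0 -40 0 0 0;-0.6 -32 0 -12 0 0 0;-0.6 0 0 0 0 0 0;-0.6 0 0 0 0 0 0'
python3 - <<'E'
from h import *
s=env.state(); im=grab_frame("wrist"); print(s["ee_pos"],s["ee_rot"])
cv2.imwrite("pics/w5.png",cv2.resize(im[40:240,200:440],None,fx=3,fy=3,interpolation=cv2.INTER_CUBIC)[:600])
E
```

```text
time_s: 13.28
ee_pos: [562.9, -29.7, 141.1]
ee_rot: [180.0, -0.0, 90.0]
force: [0.2, 0.2, -0.2]
gripper_width: 72.9
gripper_force: 0.0
[562.85222723 -29.73185794 141.06550832] [ 1.79993820e+02 -2.82698763e-02  8.99768670e+01]
```

View pics/w5.png

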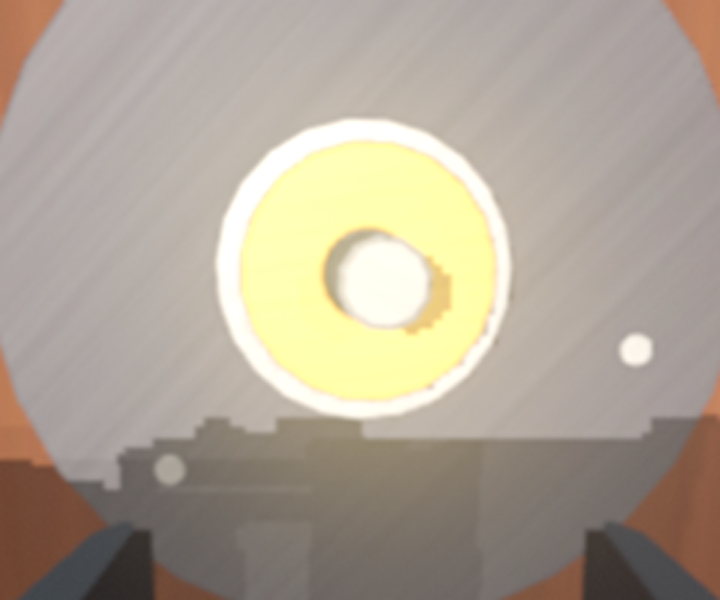

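The large ring lies concentric and flat on the boss. The tip is at crop (385,280), full-frame (328.3,133.3). Next is the medium ring.

```bash
python3 -m crank '-0.6 40 10 0 0 0 0;-0.6 55 10 0 0 0 0;-0.6 60 10 0 0 0 0;-0.6 60 10 0 0 0 0;-0.6 50 10 0 0 0 0;-0.6 0 0 0 0 0 0;-0.6 0 0 0 0 0 0'
python3 - <<'E'
from h import *
T=camt(); t=ray(T,(328.3,133.3),60.1); print("tip tool",t, "world approx",562.85+t[1],-29.7+t[0])
s=env.state(); C=cam("wrist",s); im=grab_frame("wrist"); print(s["ee_pos"]); cv2.imwrite("pics/w6.png",im)
for b in blobs(C,yellow(im),10): print(b)
E
```

```text
time_s: 14.2
ee_pos: [612.1, 235.2, 140.0]
ee_rot: [-179.9, 0.1, 90.1]
force: [-0.7, 0.7, -1.0]
gripper_width: 73.0
gripper_force: 0.0
tip tool [54.58014327  4.71524188 60.1       ] world approx 567.5652418843099 24.880143273434687
[612.13985966 235.15548556 140.02031526]
(array([147., 283.]), array([454.8, 150.9,   6.8,  30.6]))
(array([323., 174.]), array([614.3, 253. ,  47.3,  50.3]))
```

```bash
python3 -m crank '-0.6 17 1 20 0 0 0;-0.6 0 0 35 0 0 0;-0.6 0 0 35 0 0 0;-0.6 0 0 22 0 0 0;-0.6 0 0 9 0 0 0;-0.6 0 0 3 0 0 0;-0.6 0 0 0 0 0 0' 15
```

```text
time_s: 15.12
ee_pos: [614.5, 252.1, 17.5]
ee_rot: [179.9, -0.0, 90.0]
force: [-0.6, -0.8, 1.0]
gripper_width: 73.1
gripper_force: 0.0
```

```bash
python3 -m crank '-0.6 0 -1 2.5 0 0 0;-0.6 0 0 1 0 0 0;1 0 0 0 0 0 0;1 0 0 0 0 0 0;1 0 0 0 0 0 0;1 0 0 0 0 0 0;1 0 0 0 0 0 0' 15
```

```text
time_s: 16.0
ee_pos: [613.1, 251.9, 13.6]
ee_rot: [180.0, -0.0, 90.0]
force: [0.3, -0.5, 1.2]
gripper_width: 50.4
gripper_force: 15.0
```

```bash
python3 -m crank '1 0 0 -45 0 0 0;1 0 0 -55 0 0 0;1 -30 -5 -25 0 0 0;1 -50 -10 0 0 0 0;1 -55 -11 0 0 0 0;1 -50 -10 0 0 0 0;1 -44 -10 10 0 0 0;1 0 0 12 0 0 0;1 0 0 10 0 0 0;1 0 0 0 0 0 0'
python3 -m crank '1 0 0 0 0 0 0;1 0 0 0 0 0 0'
python3 - <<'E'
from h import *
im=grab_frame("wrist"); s=env.state(); print(s["ee_pos"],s["force"],s["torque"])
cv2.imwrite("pics/w7.png",cv2.resize(im[160:320,230:420],None,fx=3,fy=3,interpolation=cv2.INTER_CUBIC))
E
```

```text
time_s: 17.25
ee_pos: [566.6, 24.0, 105.3]
ee_rot: [-179.9, -0.0, 90.1]
force: [-0.0, 0.2, -2.3]
gripper_width: 49.9
gripper_force: 15.0
time_s: 17.5
ee_pos: [567.5, 23.6, 106.9]
ee_rot: [179.9, 0.0, 90.1]
force: [0.1, 0.3, -1.4]
gripper_width: 50.1
gripper_force: 15.0
[567.37748365  23.44086569 106.84604601] [-0.56455519 -0.17074001 -2.08630302] [-0.03327458  0.04223533  0.00297614]
```

View pics/w7.png

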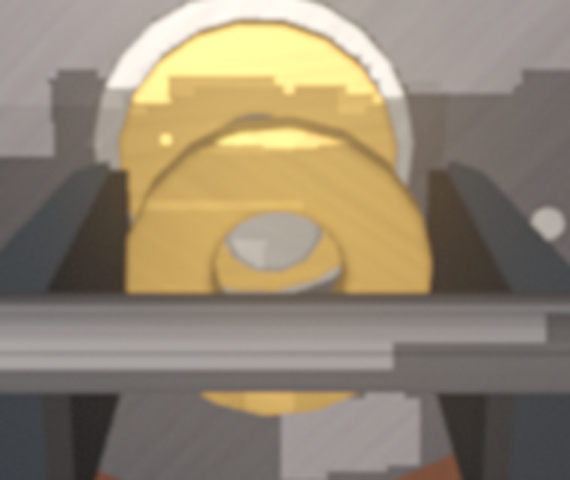

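Through the medium ring's bore the tip's lower edge is at crop (274,270), so its centre is about (274,216). The ring spans crop columns 126-433 and rows 120-414.

```bash
python3 - <<'E'
from h import *
T=camt()
f=lambda u,v,z:ray(T,(230+u/3,160+v/3),z).round(1)
print("tip",f(274,216,25.9),f(274,270,25.9)); print("ring",f(279.5,121,3.6),f(279.5,414,3.6),"bore top",f(279,210,3.6))
E
```

```text
tip [ 2.2  0.4 25.9] [-8.5  0.4 25.9]
ring [26.2  1.4  3.6] [-25.9   1.4   3.6] bore top [11.1  1.3  3.6]
```

```bash
python3 -m crank '1 1.9 -1 4 0 0 0;1 0 0 3 0 0 0;1 0 0 2.5 0 0 0;1 0 0 1 0 0 0;1 0 0 1 0 0 0;1 0 0 1 0 0 0;1 0 0 1 0 0 0;1 0 0 0 0 0 0'
```

```text
time_s: 18.55
ee_pos: [566.0, 24.8, 92.9]
ee_rot: [-180.0, 0.0, 90.0]
force: [-0.1, -0.6, -1.9]
gripper_width: 50.4
gripper_force: 15.0
```

```bash
python3 -m crank '1 0.2 0 1 0 0 0;1 0 -0.1 1 0 0 0;1 0 -0.1 1 0 0 0;1 0 -0.1 1 0 0 0'; python3 -m crank '1 0 -0.1 1.5 0 0 0;1 0 -0.1 1.5 0 0 0;1 0 -0.1 1.5 0 0 0;1 0 0 0 0 0 0'
```

```text
time_s: 19.05
ee_pos: [565.7, 25.0, 88.9]
ee_rot: [180.0, -0.0, 90.0]
force: [-0.4, -0.3, -1.5]
gripper_width: 50.5
gripper_force: 15.0
time_s: 19.55
ee_pos: [565.3, 25.0, 84.3]
ee_rot: [-180.0, 0.0, 90.0]
force: [0.8, 0.3, -1.3]
gripper_width: 50.2
gripper_force: 15.0
```

```bash
python3 -m crank '1 0 0 1.5 0 0 0;1 0 -0.1 1.5 0 0 0;1 0 -0.1 1.5 0 0 0;1 -0.1 -0.1 1.5 0 0 0'; python3 -m crank '1 0 -0.1 1.5 0 0 0;1 -0.1 -0.1 1.5 0 0 0;1 0 -0.1 1.5 0 0 0;1 -0.1 -0.1 1.5 0 0 0'
```

```text
time_s: 20.05
ee_pos: [565.1, 24.9, 78.4]
ee_rot: [180.0, 0.0, 90.0]
force: [0.1, 0.2, -1.7]
gripper_width: 50.4
gripper_force: 15.0
time_s: 20.55
ee_pos: [564.7, 24.7, 72.4]
ee_rot: [180.0, 0.0, 90.0]
force: [-0.5, 0.7, -1.9]
gripper_width: 50.6
gripper_force: 15.0
```

```bash
python3 -m crank '1 0 -0.1 1.5 0 0 0;1 0 -0.1 1.5 0 0 0;1 0 -0.1 1.5 0 0 0;1 -0.1 -0.1 1.5 0 0 0'; python3 -m crank '1 0 -0.1 1.5 0 0 0;1 -0.1 -0.1 1.5 0 0 0;1 0 -0.1 1.5 0 0 0;1 -0.1 -0.1 1.5 0 0 0'; python3 -m crank '1 0 -0.1 1.5 0 0 0;1 0 -0.1 1.5 0 0 0;1 0 -0.1 1.5 0 0 0;1 0 -0.1 1.5 0 0 0'
```

```text
time_s: 21.05
ee_pos: [564.4, 24.6, 66.4]
ee_rot: [180.0, 0.0, 90.0]
force: [-0.9, 0.1, -0.7]
gripper_width: 50.1
gripper_force: 15.0
time_s: 21.55
ee_pos: [563.9, 24.4, 60.4]
ee_rot: [180.0, 0.0, 90.0]
force: [0.5, 0.6, -1.6]
gripper_width: 50.4
gripper_force: 15.0
time_s: 22.05
ee_pos: [563.5, 24.4, 54.4]
ee_rot: [180.0, 0.0, 90.0]
force: [1.5, -0.5, -1.0]
gripper_width: 50.4
gripper_force: 15.0
```

```bash
python3 -m crank '1 0 0.2 1 0 0 0;1 0 0 1 0 0 0;1 0 0 0.5 0 0 0;1 0 0 0 0 0 0'; python3 -m crank '1 0 0 0.5 0 0 0;1 0 0 0 0 0 0'; python3 -m crank '1 0 0 0.3 0 0 0;1 0 0 0 0 0 0'
```

```text
time_s: 22.55
ee_pos: [563.7, 24.4, 52.0]
ee_rot: [180.0, 0.0, 90.0]
force: [-0.2, 1.4, -1.0]
gripper_width: 49.9
gripper_force: 15.0
time_s: 22.8
ee_pos: [563.7, 24.4, 51.5]
ee_rot: [180.0, 0.0, 90.0]
force: [0.1, -0.2, -1.8]
gripper_width: 50.2
gripper_force: 15.0
time_s: 23.05
ee_pos: [563.7, 24.4, 51.3]
ee_rot: [180.0, -0.0, 90.0]
force: [-0.2, 0.1, -0.0]
gripper_width: 50.3
gripper_force: 15.0
```

```bash
python3 -m crank '1 0 0 0.4 0 0 0;1 0 0 0 0 0 0'
```

```text
time_s: 23.3
ee_pos: [563.8, 24.4, 51.0]
ee_rot: [180.0, 0.0, 90.0]
force: [-1.0, -0.3, 1.3]
gripper_width: 50.0
gripper_force: 15.0
```

```bash
python3 -m crank '0.7 0 0 0 0 0 0;-0.4 0 0 0 0 0 0;-0.4 0 0 0 0 0 0;-0.4 0 0 -15 0 0 0;-0.4 0 0 -35 0 0 0;-0.4 -20 0 -40 0 0 0;-0.4 -32 0 0 0 0 0;-0.4 0 0 0 0 0 0;-0.4 0 0 0 0 0 0'
python3 - <<'E'
from h import *
s=env.state(); C=cam("wrist",s); im=grab_frame("wrist"); print(s["ee_pos"]); cv2.imwrite("pics/w8.png",im)
for b in blobs(C,yellow(im),48): print(b)
E
python3 -m crank '-0.4 -40 -8 0 0 0 0;-0.4 -55 -10 0 0 0 0;-0.4 -55 -10 0 0 0 0;-0.4 -45 -9 0 0 0 0;-0.4 -22 -5 0 0 0 0;-0.4 0 0 0 0 0 0;-0.4 0 0 0 0 0 0'
python3 - <<'E'
from h import *
s=env.state(); C=cam("wrist",s); im=grab_frame("wrist"); print(s["ee_pos"]); cv2.imwrite("pics/w9.png",im)
for b in blobs(C,yellow(im),8): print(b)
E
```

```text
time_s: 24.42
ee_pos: [563.6, -27.3, 141.1]
ee_rot: [180.0, -0.0, 90.0]
force: [0.9, 0.7, -0.3]
gripper_width: 63.5
gripper_force: 0.0
[563.62033373 -27.25083398 141.06527822]
(array([342., 143.]), array([563.8,  22.1,  25.2,  36.3]))
(array([314., 130.]), array([564.7,  24.2,  22.9,  23.7]))
(array([325., 138.]), array([565.5,  23.9,  51.3,  52.6]))
time_s: 25.35
ee_pos: [521.9, -243.4, 140.5]
ee_rot: [-180.0, -0.1, 90.0]
force: [0.0, 0.5, 0.5]
gripper_width: 63.8
gripper_force: 0.0
[ 521.9131602  -243.39567661  140.50356452]
(array([324., 171.]), array([ 523.5, -227.6,   29.4,   33.1]))
```

```bash
python3 - <<'E'
from h import *
im=cv2.imread("pics/w9.png"); h=cv2.cvtColor(im,cv2.COLOR_BGR2HSV)
print(cv2.boundingRect(yellow(im)[:215,240:400])); 
print(im[171,290:360:3].tolist()); print(im[140:210:3,324].tolist())
C=camt(); print(proj(C,[16,0,132.5]),proj(C,[36,0,132.5]))
E
```

```text
(62, 155, 43, 42)
[[68, 97, 149], [66, 93, 146], [64, 90, 140], [64, 98, 143], [118, 199, 237], [126, 209, 248], [127, 212, 251], [96, 165, 206], [64, 89, 142], [64, 92, 142], [64, 91, 142], [67, 94, 146], [68, 96, 150], [68, 96, 150], [64, 92, 142], [106, 182, 222], [126, 210, 249], [128, 212, 250], [113, 193, 232], [68, 95, 149], [68, 100, 153], [69, 100, 152], [68, 98, 151], [70, 100, 153]]
[[67, 94, 149], [67, 94, 149], [67, 95, 149], [68, 95, 149], [68, 101, 152], [118, 199, 238], [130, 213, 252], [129, 214, 252], [95, 165, 207], [66, 93, 147], [67, 95, 148], [66, 95, 148], [66, 95, 148], [67, 95, 148], [65, 93, 148], [67, 94, 148], [69, 111, 154], [107, 184, 221], [113, 192, 229], [114, 194, 232], [71, 117, 161], [61, 85, 133], [61, 86, 132], [61, 86, 132]]
[321.07026649 174.42272193] [321.03968418 150.65984169]
```

```bash
python3 -m crank '-0.4 14 1 20 0 0 0;-0.4 0 0 35 0 0 0;-0.4 0 0 35 0 0 0;-0.4 0 0 22 0 0 0;-0.4 0 0 9 0 0 0;-0.4 0 0 3 0 0 0;-0.4 0 0 0 0 0 0;-0.4 0 0 0 0 0 0' 10
```

```text
time_s: 26.4
ee_pos: [523.3, -230.8, 17.7]
ee_rot: [179.9, 0.0, 90.0]
force: [-0.3, -0.4, 0.2]
gripper_width: 63.7
gripper_force: 0.0
```

```bash
python3 -m crank '-0.4 1 -0.5 3 0 0 0;-0.4 0 0 1.2 0 0 0;1 0 0 0 0 0 0;1 0 0 0 0 0 0;1 0 0 0 0 0 0;1 0 0 0 0 0 0;1 0 0 0 0 0 0' 10
python3 -m crank '1 0 0 -45 0 0 0;1 0 0 -55 0 0 0;1 30 5 -25 0 0 0;1 50 10 0 0 0 0;1 57 10 0 0 0 0;1 57 10 0 0 0 0;1 40 9 10 0 0 0;1 20 0 12 0 0 0;1 0 0 10 0 0 0;1 0 0 0 0 0 0'
python3 -m crank '1 0 0 0 0 0 0;1 0 0 0 0 0 0'
python3 - <<'E'
from h import *
im=grab_frame("wrist"); s=env.state(); print(s["ee_pos"],s["force"],s["torque"])
cv2.imwrite("pics/w10.png",cv2.resize(im[160:320,230:420],None,fx=4,fy=3.7,interpolation=cv2.INTER_CUBIC))
E
```

```text
time_s: 27.28
ee_pos: [522.3, -229.6, 12.6]
ee_rot: [180.0, 0.0, 90.0]
force: [-0.5, -0.8, -0.4]
gripper_width: 39.3
gripper_force: 10.0
time_s: 28.52
ee_pos: [565.2, 23.2, 104.4]
ee_rot: [-179.8, 0.0, 90.0]
force: [-0.7, -0.2, 0.0]
gripper_width: 39.5
gripper_force: 10.0
time_s: 28.78
ee_pos: [566.5, 23.4, 106.1]
ee_rot: [179.9, 0.0, 89.9]
force: [0.1, -0.1, -0.3]
gripper_width: 39.1
gripper_force: 10.0
[566.48440409  23.58070044 106.04557319] [-0.53123918 -0.6008254  -0.22232098] [ 0.0092397  -0.00848721  0.01330772]
```

View pics/w10.png

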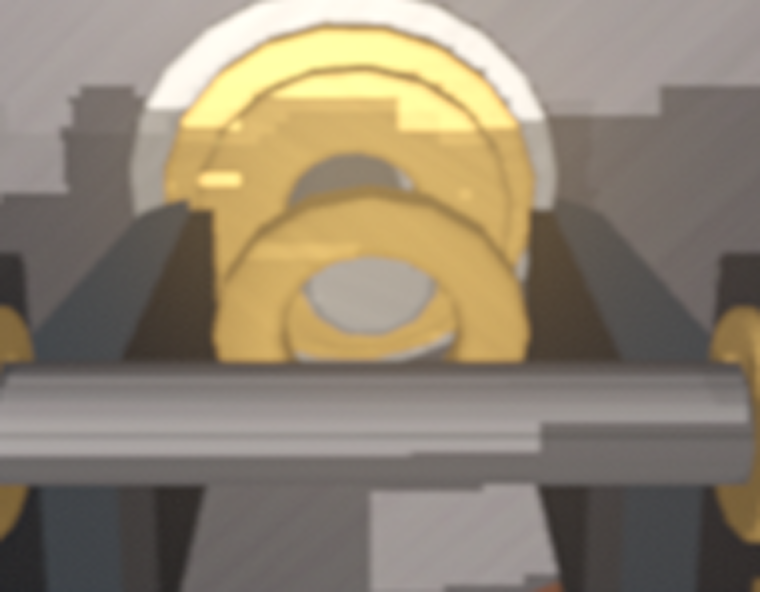

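The small ring's bore shows the tip's lower edge at crop (368,334), so its centre is about (368,267). The ring spans columns 213-530, with its front edge at row 196 and bore top at row 257. The large and medium rings are stacked flat below.

```bash
python3 - <<'E'
from h import *
T=camt()
f=lambda u,v,z:ray(T,(230+u/4,160+v/3.7),z).round(1)
print("tip",f(368,267,25),f(368,334,25)); print("ring",f(371.5,196,4.6),"bore top",f(371.5,257,4.6))
E
```

```text
tip [ 2.5  0.8 25. ] [-8.3  0.8 25. ]
ring [19.6  1.2  4.6] bore top [11.1  1.2  4.6]
```

```bash
python3 -m crank '1 1.6 -0.5 4 0 0 0;1 0 0 4 0 0 0;1 0 0 2.5 0 0 0;1 0 0 1 0 0 0;1 0 0 1 0 0 0;1 0 0 1 0 0 0;1 0 0 1 0 0 0;1 0 0 0 0 0 0'
```

```text
time_s: 29.82
ee_pos: [565.8, 25.8, 91.1]
ee_rot: [180.0, 0.0, 90.0]
force: [-0.2, -0.2, -0.4]
gripper_width: 39.4
gripper_force: 10.0
```

```bash
python3 -m crank '1 -0.2 0 1 0 0 0;1 -0.1 -0.1 1 0 0 0;1 0 0 1 0 0 0;1 -0.1 -0.1 1 0 0 0'; python3 -m crank '1 -0.1 -0.1 1.5 0 0 0;1 0 -0.1 1.5 0 0 0;1 -0.1 -0.1 1.5 0 0 0;1 0 -0.1 1.5 0 0 0'; python3 -m crank '1 -0.1 -0.1 1.5 0 0 0;1 0 -0.1 1.5 0 0 0;1 -0.1 -0.1 1.5 0 0 0;1 0 -0.1 1.5 0 0 0'
```

```text
time_s: 30.32
ee_pos: [565.7, 25.5, 87.1]
ee_rot: [180.0, 0.0, 90.0]
force: [0.5, -1.7, 0.1]
gripper_width: 39.3
gripper_force: 10.0
time_s: 30.82
ee_pos: [565.3, 25.3, 81.0]
ee_rot: [180.0, 0.0, 90.0]
force: [1.3, -1.4, 0.5]
gripper_width: 38.9
gripper_force: 10.0
time_s: 31.32
ee_pos: [564.7, 25.2, 75.0]
ee_rot: [180.0, 0.0, 90.0]
force: [0.9, -0.7, 0.5]
gripper_width: 39.1
gripper_force: 10.0
```

```bash
python3 -m crank '1 -0.3 0.1 1.5 0 0 0;1 -0.1 0 1.5 0 0 0;1 -0.1 -0.1 1.5 0 0 0;1 0 -0.1 1.5 0 0 0'; python3 -m crank '1 -0.1 -0.1 1.5 0 0 0;1 0 -0.1 1.5 0 0 0;1 -0.1 -0.1 1.5 0 0 0;1 0 -0.1 1 0 0 0';python3 -m crank '1 0 0 1 0 0 0;1 0 0 1 0 0 0;1 0 0 0.5 0 0 0;1 0 0 0 0 0 0'
```

```text
time_s: 31.82
ee_pos: [564.3, 24.8, 68.8]
ee_rot: [-180.0, -0.0, 90.0]
force: [0.3, 1.0, -0.4]
gripper_width: 39.2
gripper_force: 10.0
time_s: 32.33
ee_pos: [564.2, 24.5, 63.5]
ee_rot: [-180.0, -0.0, 90.0]
force: [0.0, 0.2, -0.8]
gripper_width: 39.7
gripper_force: 10.0
time_s: 32.83
ee_pos: [564.2, 24.5, 61.0]
ee_rot: [180.0, -0.0, 90.0]
force: [-1.1, 0.4, 0.3]
gripper_width: 39.4
gripper_force: 10.0
```

```bash
python3 -m crank '1 0 0 0.5 0 0 0;1 0 0 0 0 0 0'; python3 -m crank '1 0 0 0.5 0 0 0;1 0 0 0 0 0 0'; python3 -m crank '1 0 0 0.3 0 0 0;1 0 0 0 0 0 0'
```

```text
time_s: 33.08
ee_pos: [564.2, 24.5, 60.6]
ee_rot: [180.0, 0.0, 90.0]
force: [0.1, -0.3, -0.3]
gripper_width: 39.4
gripper_force: 10.0
time_s: 33.33
ee_pos: [564.3, 24.5, 60.2]
ee_rot: [180.0, -0.0, 90.0]
force: [0.1, -0.0, 1.1]
gripper_width: 39.5
gripper_force: 10.0
time_s: 33.58
ee_pos: [564.3, 24.5, 60.0]
ee_rot: [180.0, -0.0, 90.0]
force: [-0.6, -0.8, 1.4]
gripper_width: 39.1
gripper_force: 10.0
```

```bash
python3 -m crank '1 0 0 0.4 0 0 0;1 0 0 0 0 0 0'; python3 -m crank '0.7 0 0 0 0 0 0;-0.2 0 0 0 0 0 0;-0.2 0 0 0 0 0 0;-0.2 0 0 -15 0 0 0;-0.2 0 0 -35 0 0 0;-0.2 -20 0 -31 0 0 0;-0.2 -32 0 0 0 0 0;-0.2 0 0 0 0 0 0;-0.2 0 0 0 0 0 0'
python3 - <<'E'
from h import *
s=env.state(); C=cam("wrist",s); im=grab_frame("wrist"); print(s["ee_pos"]); cv2.imwrite("pics/w11.png",im)
e=cv2.Canny(im,30,80); 
for z,b in((56,None),(48,None)):
    for q in blobs(C,yellow(im),z): print(z,q)
for b in blobs(cam("side"),yellow(grab_frame("side")),45): print("side",b)
for b in blobs(cam("scene"),yellow(grab_frame("scene")),45): print("scene",b)
E
```

```text
time_s: 33.83
ee_pos: [564.3, 24.5, 59.7]
ee_rot: [180.0, -0.0, 90.0]
force: [-1.2, -0.6, 4.2]
gripper_width: 39.3
gripper_force: 10.0
time_s: 34.95
ee_pos: [564.1, -27.2, 140.6]
ee_rot: [180.0, -0.0, 90.0]
force: [1.3, -0.3, 0.6]
gripper_width: 54.7
gripper_force: 0.0
[564.11878804 -27.16069396 140.61763871]
56 (array([315., 129.]), array([565.1,  24.5,  22.7,  23.4]))
56 (array([322., 133.]), array([565.9,  24.1,  47.5,  48.1]))
48 (array([315., 129.]), array([565.1,  24. ,  23.4,  24.2]))
48 (array([322., 133.]), array([565.9,  23.5,  49. ,  49.7]))
side (array([236., 374.]), array([598.1, 545.4,  22.6,  89.1]))
side (array([132., 322.]), array([874.9, 470.6,  26.9,  27.3]))
side (array([153., 321.]), array([826.4, 461.1,  26.6,  28.2]))
side (array([137., 307.]), array([884.8, 431.7,  26.3,  26.9]))
side (array([224., 301.]), array([682.3, 381.3,  22. ,  63.8]))
side (array([166., 286.]), array([841. , 364.1,  27.5,  63.9]))
side (array([476., 230.]), array([58.3, 41. , 16.3, 58.6]))
side (array([212., 215.]), array([818.4, 104.4,  26.3,  49.3]))
side (array([302., 208.]), array([559.6,  32.4,  59.8,  60.6]))
side (array([401., 147.]), array([ 259.7, -336. ,   13.2,   97.8]))
side (array([496., 112.]), array([ -142.2, -1193. ,   194.2,  2332.8]))
side (array([411.,   7.]), array([  228.5, -1908.9,   226.2,   396.7]))
scene (array([329., 396.]), array([903.2, 420.1,  23.4,  33.6]))
scene (array([354., 384.]), array([845.7, 451.6,  28.2,  30.4]))
scene (array([319., 363.]), array([860.6, 353.6,  30.8,  68.1]))
scene (array([417., 375.]), array([591.5, 722.1, 179.9, 474. ]))
scene (array([429., 335.]), array([626.4, 528.1,  15.9,  78.3]))
scene (array([299., 218.]), array([568.9,  29.3,  58.9,  59. ]))
scene (array([432.,  51.]), array([-472.5, -133.4,   67.9,  959.4]))
scene (array([369.,   6.]), array([-506.1, -496.9,   47.1,  148. ]))
```

```bash
python3 -c "
from workcell import env
print(env.job_done())"
```

```text
the job is handed in; nothing more can be done
None
```

I threaded the large, medium and small rings onto the pin in that order, each lowered gently until the sprung boss pushed back and then released; I handed the job in at about 35 s and got no verdict back.

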